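# Restock the packed row of tins

### The arm

A 7-joint arm with a two-finger parallel gripper is mounted at the origin on the work surface. World frame = base frame: x ahead of the robot, y to its left, z up, the work surface at z = 0. Lengths are in m, angles in rad, forces in N, time in s.
With the tool pointing down it reaches from about 0.4 to 0.85 m from the base axis. Payload 10.4 kg.
Tool frame: the origin (TCP) lies at the very end of the fingers, on their centre line; the grasp point (between the pads) lies 19 mm behind it; x points along the fingers, z is the direction in which the jaws open and shut, and the axes are right-handed (so a half turn about x gives the same grasp; the last joint's range is limited). The gripper opens to 87 mm and grips with 3 to 60 N. Pads are 19 mm wide; open, the fingers measure 117 mm over their backs; the gripper's body (75 mm by 190 mm) begins 51 mm behind the grasp point.
Start: joints at [-1.301, 0.332, -0.065, 1.46, 0.022, 1.35, -0.088], TCP at [0.18, 0.598, 0.223] pointing down, gripper open.
Joint ranges: [-2.6, 2.6], [-0.5, 2.12], [-1.47, 1.34], [0.16, 2.42], [-1.27, 4.41], [0.06, 2.06], [-2.6, 2.6]. Speed limits (rad/s): [2.22, 2.22, 2.79, 2.79, 3.14, 3.14, 3.14].

### API

Orientations are given as a unit quaternion [w, x, y, z].
In Python, from cell import manip gives the robot as it stands.
- The arm moves only by the shell command python3 -m handwheel 'ROWS' [FORCE]. ROWS is JSON, a list that holds one entry, the list of rows, each a list of 5 numbers: the opening, from -1 (shut) to 1 (fully open), then the shift along the tool's x, y, z in m, then the turn about the tool's x in rad. In form: [[[hand, x, y, z, spin], ...]]. A call has 1 to 10 rows; each row shifts and turns the commanded pose from where the row before left it, along the tool's axes as they then stand; what a row does not reach is not made up. A row lasts 1/8 s, in which the tool goes at most 62.5 mm and 10.7 degrees, less where a joint would pass 70% of its speed; a pose out of reach is approached as far as the arm can. A call with a gripper value outside its range is refused whole. The fingers move at their own pace and stop on an object; FORCE is the grip in N (left out, the last holds). Time passes only in rows, so rows that do not move let the fingers close. It gives the time, the measured TCP pose, the force and the opening at its end, in the units of the state.
- manip.read_state(): the state, without advancing time (a new reading comes with each control period).
- manip.camera(name): name is "scene" or "top" or "wrist"; returns (picture, depth): 400x640x3 uint8, red, green, blue; 400x640 float32, m along the optical axis (not along the pixel's ray), 0 where there is no reading.
- manip.camera_params(name): a dict with "vertical_fov" (degrees; the focal length in pixels is half the picture's height over the tangent of half this angle, whatever the lens; pixels are square), "cx", "cy" (the principal point, pixels), "R" (3x3) and "t" (3): a world point X has camera coordinates R X + t; the wrist camera has in their place "T_tool_cam" (4x4, takes a point from camera to tool coordinates, whose origin is the TCP and whose axes are the tool frame's). Camera axes: x right, y down, z forward; pixel columns grow to the right and rows downward; lengths in m; the calibration is good to about 2 mm. A picture is of the moment at which its call begins: read the wrist's pose just before it. camera_params takes no time and is no camera call.
- manip.finish_job(): hands the job in, once; it reports no verdict.
The state is a dict: "time": time; "qpos": joint angles; "qd": joint speeds; "tau": joint torques, N m; "position": TCP position; "tcp_rot": TCP orientation; "wrist_force": force on the tool from outside, world axes, zero at the start; "ft_torque": the same for the moment, N m; "width": opening from 0.0 (shut) to 1.0 (fully open).
Only numpy, scipy, OpenCV 4.12 (cv2) and the standard library are available. Lean on these libraries where they do the work, as an engineer would, in place of code of your own. Each camera call takes 0.05 s, during which the arm holds its last target.

### The job

The green tin lying on the cardboard belongs in the gap of the packed row in the wooden tray. Stand it up on the counter with its lid on top and let go of it, then take it again another way and slide it into the row from the open front, nudging its neighbours apart without knocking any over, until it is fully home against the back rail, upright and flush with the rest of the row. Leave all five tins standing square, and do not disturb the mug, the jar and the stack of sugar discs.

Things in the scene. Friction and masses are not known exactly. Their poses are not given: they have to be found in the camera images.
- tin: Green tin 62 mm deep (its x) x 40 thick (y) x 100 high (z, to the lid), 0.17 to 0.35 kg, upright edges rounded to 10 mm radius; top 20 mm is the white lid, fast shut. Origin: centre of its underside. Starts lying on a broad side on the cardboard (its y vertical, origin 24 mm up), lid end pointing away from the robot, up to 75 degrees to either side. Either way round about its z is right.
- tray: Fixed wooden tray, open at its front (-x of its frame, roughly to the robot). Origin on the counter under the middle of the row; x to the back, y along the row, z up. Smooth lacquered floor: top z = 8 mm, from x = -62 to +39 mm. Back rail: inner face x = +31, top z = 70 mm. Side walls: inner faces y = +-106, tops z = 60 mm. Four tins stand in it, their backs at most 2 mm off the rail.
- tray_home (a point): Middle of the tray floor (8 mm above the counter): where the green tin's origin belongs when fully home; its front face is then 31 mm in front. Axes as the tray's. Here, at the middle of the row, is the gap, 27 to 34 mm wide, less than the 40 mm tin. The tins beside it have room to slide apart along y (12 mm spare once all five are in) as the tin's rounded edges push between.
- row_a: Red tin standing in the tray's row, at its +y end. Same size and make as the green tin (62 x 40 x 100 mm, 0.17 to 0.35 kg) with a white lid; loose, slides on the tray floor. Origin at the centre of its underside, z up, x along its 62 mm depth, y along its 40 mm thickness.
- row_b: Yellow tin standing in the tray's row, on the +y side of the gap. Same size and make as the green tin (62 x 40 x 100 mm, 0.17 to 0.35 kg) with a white lid; loose, slides on the tray floor. Origin at the centre of its underside, z up, x along its 62 mm depth, y along its 40 mm thickness.
- row_c: Blue tin standing in the tray's row, on the -y side of the gap. Same size and make as the green tin (62 x 40 x 100 mm, 0.17 to 0.35 kg) with a white lid; loose, slides on the tray floor. Origin at the centre of its underside, z up, x along its 62 mm depth, y along its 40 mm thickness.
- row_d: Red tin standing in the tray's row, at its -y end. Same size and make as the green tin (62 x 40 x 100 mm, 0.17 to 0.35 kg) with a white lid; loose, slides on the tray floor. Origin at the centre of its underside, z up, x along its 62 mm depth, y along its 40 mm thickness.
- board: Fixed cardboard sheet 4 mm thick flat on the counter, on which the green tin and the mug start. Origin on the counter; the sheet reaches from x = -220 to +100 mm and 120 mm to either side in y. Sheet and tray may swap sides, left and right of the robot.
- mug: Green plastic mug (bystander), 72 mm across, 80 mm high, handle at its +y reaching about 65 mm from its axis. Origin at the centre of its underside. Stands on the cardboard on the robot side of the tin. Leave it alone.
- jar: Amber glass jar with a white lid (bystander), 68 mm across, 125 mm high. Origin at the centre of its underside. Stands far out between the tray and the cardboard. Leave it alone.
- sugar: Stack of three dark brown palm sugar discs, one solid piece (bystander), 88 mm across, 57 mm high, 0.9 kg. Origin at the centre of its underside. Stands near the robot, between the tray and the cardboard. Leave it alone.
Not all that is in view belongs to the job. What is shaped like the tin but pink or turquoise is not meant.

How it is judged:
By the outcome, as a careful person would: the job done as asked, in the order asked, and still so for the second after the job is handed in, with the robot touching nothing.
It also fails if it takes over 61 s, if anything falls off the work surface, if the arm or the gripper's body presses on something with over 40 N, if the wrist force passes 120 N, or if a joint passes its speed limit or range.

## Working session

There is one attempt and no reset: what is moved stays moved. The work goes in short steps, Python scripts to look and compute and a shell command to move; the robot and the scene stay as the last step left them, time stands still between calls to the robot, and variables do not carry over. Pictures are saved under pics/ and viewed, and the job is handed in when it is done.

```bash
ls; mkdir -p pics
cat > h.py <<'E'
from cell import manip
import numpy as np, cv2
E
python3 - <<'E'
from h import *
s=manip.read_state(); print(s)
for n in ("scene","top","wrist"):
    p,d=manip.camera(n); cv2.imwrite(f"pics/{n}0.png",p[:,:,::-1]); np.savez(f"{n}0.npz",p=p,d=d)
    print(n,manip.camera_params(n))
E
```

```text
pics
{'time': 0.0, 'qpos': array([-1.30061972,  0.33285887, -0.06467162,  1.46094593,  0.02158744,
        1.34986901, -0.0884805 ]), 'qd': array([-0.00050657, -0.00063024,  0.00139203, -0.00153335,  0.00036483,
       -0.00123575, -0.00133803]), 'tau': array([-5.92360830e-04, -6.23257613e+01,  2.42740178e-02, -3.89897525e+01,
       -6.13807468e-02,  3.96725116e-02,  1.41967926e-04]), 'position': array([0.18029022, 0.59803578, 0.22175977]), 'tcp_rot': array([ 0.56720245, -0.42203146,  0.56796302,  0.4214129 ]), 'wrist_force': array([-0.22245955,  0.3775053 , -0.37302453]), 'ft_torque': array([ 0.02051   , -0.00499055,  0.02914243]), 'width': 0.9957167473834039}
scene {'vertical_fov': 42.59547244220558, 'cx': 325.65520363702456, 'cy': 205.0756854687459, 'R': array([[ 0.21510256,  0.97658621, -0.00320354],
       [ 0.5313581 , -0.11978778, -0.83863547],
       [-0.81938358,  0.17869041, -0.54468365]]), 't': array([-0.19217139, -0.20557131,  1.81737149])}
top {'vertical_fov': 50.050109396712976, 'cx': 317.47589934602587, 'cy': 196.84979976954594, 'R': array([[ 0.01529495, -0.99984123,  0.00914195],
       [-0.99422814, -0.01617883, -0.10605967],
       [ 0.10619074, -0.00746701, -0.99431774]]), 't': array([0.07817344, 0.51502784, 1.11545363])}
wrist {'vertical_fov': 71.34937639591581, 'cx': 318.3774580466822, 'cy': 203.87735762863605, 'T_tool_cam': array([[-1.15914954e-03, -2.63162654e-01,  9.64750783e-01,
        -1.62865433e-01],
       [ 6.86297275e-04, -9.64751413e-01, -2.63162002e-01,
         7.09437584e-02],
       [ 9.99999093e-01,  3.57061721e-04,  1.29889897e-03,
        -4.01427494e-04],
       [ 0.00000000e+00,  0.00000000e+00,  0.00000000e+00,
         1.00000000e+00]])}
```

View pics/scene0.png

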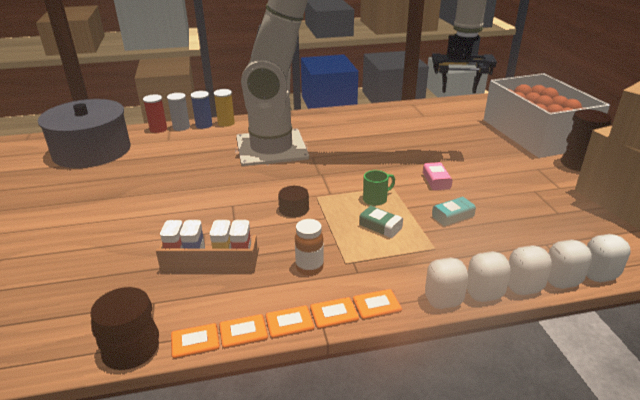

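View pics/top0.png

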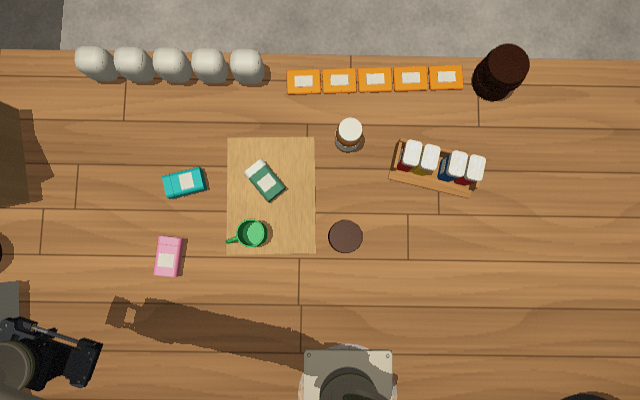

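View pics/wrist0.png

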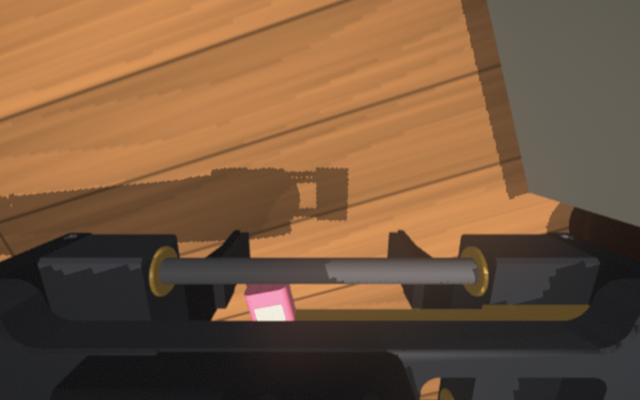

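The top view shows the green tin at (265,180) with its lid end at (258,165), up and to the left. The mug is at (251,233), the jar at (349,134), the sugar at (345,236) and the tray at (437,168). Next I measure these.

```bash
cat > h.py <<'E'
from cell import manip
import numpy as np, cv2
from scipy.spatial.transform import Rotation as Ro
def cloud(name,d,st=None):
    c=manip.camera_params(name); f=200/np.tan(np.radians(c["vertical_fov"]/2))
    v,u=np.mgrid[0:400,0:640]
    P=np.stack([(u-c["cx"])/f*d,(v-c["cy"])/f*d,d],-1)
    if name=="wrist":
        T=c["T_tool_cam"]; R=rot(st); return (P@T[:3,:3].T+T[:3,3])@R.T+st["position"]
    return (P-c["t"])@c["R"]
def rot(s):
    q=s["tcp_rot"]; return Ro.from_quat([q[1],q[2],q[3],q[0]]).as_matrix()
def ray(name,u,v,z):
    c=manip.camera_params(name); f=200/np.tan(np.radians(c["vertical_fov"]/2))
    r=np.array([(u-c["cx"])/f,(v-c["cy"])/f,1])@c["R"]; o=-c["R"].T@c["t"]
    return o+r*(z-o[2])/r[2]
def info(s):
    R=rot(s); print("t",round(s["time"],2),"pos",s["position"].round(4),"F",s["wrist_force"].round(1),"w",round(s["width"]*87,1)); print("tool x",R[:,0].round(3),"y",R[:,1].round(3),"z",R[:,2].round(3),"q7",s["qpos"][6].round(2))
E
python3 - <<'E'
from h import *
info(manip.read_state())
z=np.load("top0.npz"); p,d=z["p"],z["d"]; P=cloud("top",d)
hsv=cv2.cvtColor(p,cv2.COLOR_RGB2HSV)
def fit(name,u0,u1,v0,v1,zl,zh,extra=None):
    m=np.zeros((400,640),bool); m[v0:v1,u0:u1]=1; m&=(P[...,2]>zl)&(P[...,2]<zh)&(d>0)
    Q=P[m][:,:2].astype(np.float32)
    r=cv2.minAreaRect(Q*1000); print(name,len(Q),"zmed",np.median(P[m][:,2]).round(4),"rect c",np.round(r[0],1),"size",np.round(r[1],1),"ang",round(r[2],1)); print(cv2.boxPoints(r).round(0).tolist())
fit("tin",235,295,150,212,.036,.06)
fit("board",215,330,125,265,.002,.008)
fit("mug",220,285,210,260,.06,.1)
fit("jar",330,370,110,160,.11,.14)
fit("sugar",320,370,210,260,.045,.07)
fit("lids",385,500,130,200,.095,.125)
fit("rail",385,500,130,200,.062,.078)
fit("lid ab",385,443,130,200,.1,.125)
fit("lid cd",444,500,130,200,.1,.125)
for u,v in [(310,240)]: print(P[v,u])
E
python3 -c "
import cv2
a=cv2.imread('pics/top0.png')[120:210,380:500];cv2.imwrite('pics/topc.png',cv2.resize(a,None,fx=6,fy=6,interpolation=cv2.INTER_CUBIC))"
```

```text
t 0.15 pos [0.1803 0.5982 0.2219] F [-0.2  0.7  0.8] w 87.1
tool x [-0.    -0.001 -1.   ] y [-0.957  0.289 -0.   ] z [ 0.289  0.957 -0.001] q7 -0.09
tin 869 zmed 0.043 rect c [557.  228.6] size [101.1  61.6] ang 40.1
[[498.0, 220.0], [538.0, 172.0], [616.0, 238.0], [576.0, 285.0]]
board 6572 zmed 0.0038 rect c [524.1 212.1] size [381.2 315.4] ang 0.9
[[331.0, 367.0], [336.0, 52.0], [717.0, 57.0], [712.0, 373.0]]
mug 243 zmed 0.0807 rect c [406.8 261.7] size [70.5 94.1] ang 49.9
[[348.0, 265.0], [420.0, 204.0], [465.0, 258.0], [394.0, 319.0]]
jar 459 zmed 0.1237 rect c [675.1   8.6] size [57.9 58.3] ang 73.4
[[639.0, -11.0], [695.0, -27.0], [711.0, 28.0], [656.0, 45.0]]
sugar 863 zmed 0.0553 rect c [411.6  14.6] size [85.1 83.1] ang 24.8
[[356.0, 34.0], [390.0, -41.0], [468.0, -5.0], [433.0, 70.0]]
lids 1689 zmed 0.1071 rect c [ 604.8 -229.5] size [205.1  64.7] ang 77.4
[[551.0, -323.0], [614.0, -337.0], [659.0, -136.0], [596.0, -122.0]]
rail 238 zmed 0.0688 rect c [ 608.  -228.5] size [224.8  76.2] ang 77.5
[[547.0, -330.0], [621.0, -347.0], [670.0, -127.0], [595.0, -111.0]]
lid ab 801 zmed 0.1073 rect c [ 617.6 -171.9] size [87.6 63.7] ang 76.0
[[576.0, -207.0], [638.0, -222.0], [659.0, -137.0], [597.0, -122.0]]
lid cd 820 zmed 0.1071 rect c [ 592.2 -286.2] size [88.5 64. ] ang 78.0
[[552.0, -323.0], [614.0, -336.0], [633.0, -250.0], [570.0, -236.0]]
[0.39908083 0.10445598 0.0035101 ]
```

View pics/topc.png

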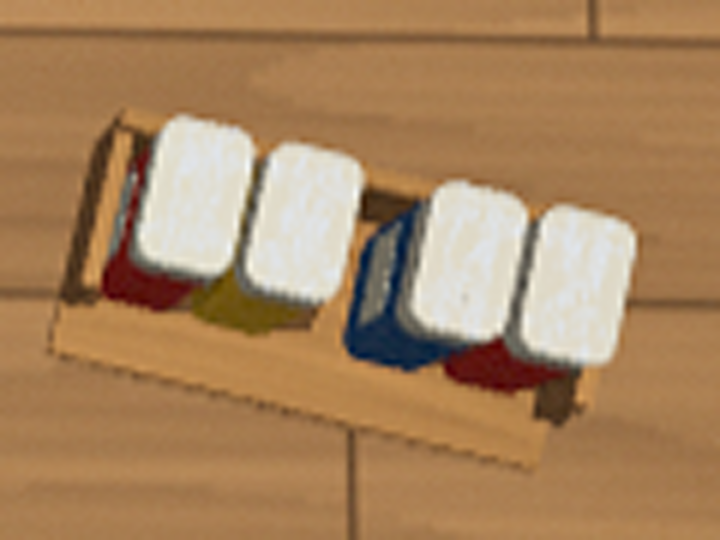

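Measured (mm): tin centre (557, 229), axis 40° with the lid at +x+y, size 101×62 and top at 43 to 44, all as expected. Tray home is about (606, -228) with yaw -12.6° and a gap of about 29. The gap fits the 27 to 34 given. Next I move over the lid end.

```bash
python3 -m handwheel '[[[1,0,-0.054,-0.024,0],[1,0,-0.054,-0.024,0],[1,0,-0.054,-0.024,0],[1,0,-0.054,-0.024,0],[1,0,-0.054,-0.024,0],[1,0,-0.054,-0.024,0],[1,0,-0.054,-0.024,0],[1,0,-0.054,-0.024,0],[1,0,-0.054,-0.024,0],[1,0,0,0,0]]]' 10
python3 -m handwheel '[[[1,0,0,0,-0.165],[1,0,0,0,-0.165],[1,0,0,0,-0.165],[1,0,0,0,-0.165],[1,0,0,0,-0.165],[1,0,0,0,-0.17],[1,0,0,0,0]]]'
python3 - <<'E'
from h import *
s=manip.read_state(); info(s)
p,d=manip.camera("wrist"); cv2.imwrite("pics/w1.png",p[:,:,::-1])
P=cloud("wrist",d,s)
m=(P[...,2]>.035)&(P[...,2]<.06)&(d>0)&(P[...,0]<.68)&(P[...,0]>.47)&(P[...,1]>.13)&(P[...,1]<.32)
m=m&(d>.12)
print(m.sum()); Q=(P[m][:,:2]*1000).astype(np.float32)
r=cv2.minAreaRect(Q); print(r, np.median(P[m][:,2])); print(cv2.boxPoints(r))
cv2.imwrite("pics/w1m.png",m*np.uint8(255))
E
```

```text
time: 1.4
position: [0.5865, 0.2457, 0.2219]
tcp_rot: [0.569, -0.42, 0.57, 0.418]
wrist_force: [-0.4, 0.7, -0.1]
width: 0.997
time: 2.28
position: [0.5829, 0.2518, 0.2223]
tcp_rot: [0.298, -0.641, 0.298, 0.642]
wrist_force: [0.2, 0.3, -0.3]
width: 0.997
t 2.27 pos [0.5829 0.2518 0.2223] F [ 0.2  0.3 -0.3] w 86.8
tool x [-0.001  0.    -1.   ] y [-0.764 -0.646  0.   ] z [-0.646  0.764  0.001] q7 1.82
4160
((557.0393676757812, 226.8653564453125), (100.40518188476562, 61.736568450927734), 40.423866271972656) 0.044514716330638276
[[498.8056  217.81117]
 [538.8378  170.8131 ]
 [615.27313 235.91954]
 [575.2409  282.9176 ]]
```

View pics/w1.png

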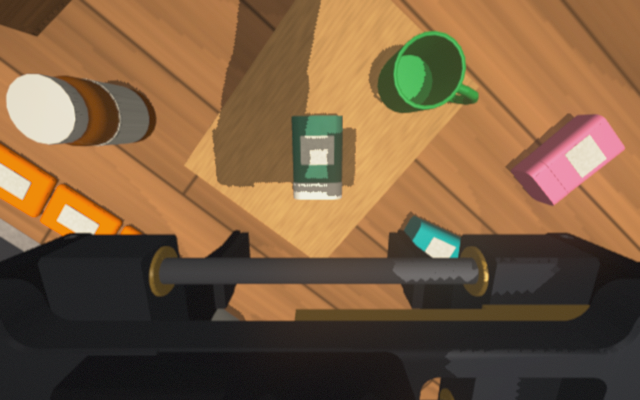

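The wrist view shows the tin at (317,157) with its lid toward the fingers. Both views agree within 2 mm. I descend and grip the lid end.

```bash
python3 -m handwheel '[[[1,0.04,0.001,-0.002,0],[1,0.05,0,0,0],[1,0.05,0,0,0],[1,0.04,0,0,0],[1,0.02,0,0,0],[1,0.013,0,0,0],[1,0,0,0,0],[-1,0,0,0,0],[-1,0,0,0,0],[-1,0,0,0,0]]]' 10
python3 -c "
from h import *
info(manip.read_state())"
```

```text
time: 3.58
position: [0.5843, 0.2493, 0.0102]
tcp_rot: [-0.298, 0.642, -0.297, -0.641]
wrist_force: [-1.3, 1.1, -0.2]
width: 0.748
t 3.58 pos [0.5843 0.2493 0.0102] F [-1.3  1.1 -0.2] w 65.1
tool x [ 0.001  0.001 -1.   ] y [-0.764 -0.646 -0.001] z [-0.646  0.764 -0.   ] q7 1.83
```

```bash
python3 -m handwheel '[[[-1,0,0,0,0],[-1,0,0,0,0],[-1,-0.0144,0.0056,0,0],[-1,-0.0132,0.0081,0,0],[-1,-0.0116,0.0102,0,0],[-1,-0.0096,0.0121,0,0],[-1,0,0,0,0]]]'
python3 - <<'E'
from h import *
s=manip.read_state(); info(s)
p,d=manip.camera("wrist"); cv2.imwrite("pics/w2.png",p[:,:,::-1])
p,d=manip.camera("scene"); cv2.imwrite("pics/s2.png",cv2.resize(p[120:320,220:540,::-1],None,fx=2.5,fy=2.5))
E
```

```text
time: 4.45
position: [0.5563, 0.2252, 0.0594]
tcp_rot: [-0.298, 0.642, -0.297, -0.641]
wrist_force: [0.2, -0.1, -2.7]
width: 0.712
t 4.45 pos [0.5563 0.2252 0.0594] F [ 0.2 -0.1 -2.7] w 61.9
tool x [ 0.001  0.001 -1.   ] y [-0.764 -0.645 -0.001] z [-0.645  0.764 -0.   ] q7 1.84
```

View pics/w2.png

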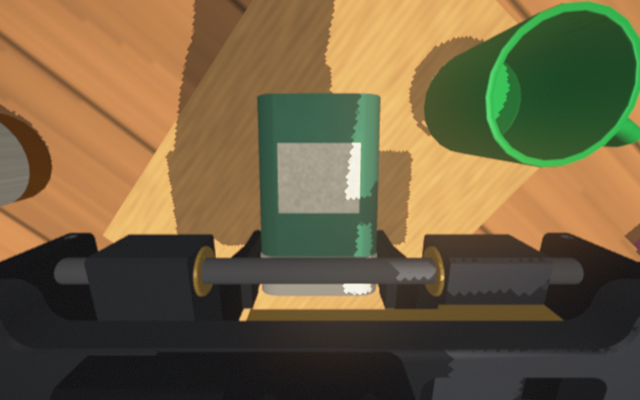

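View pics/s2.png

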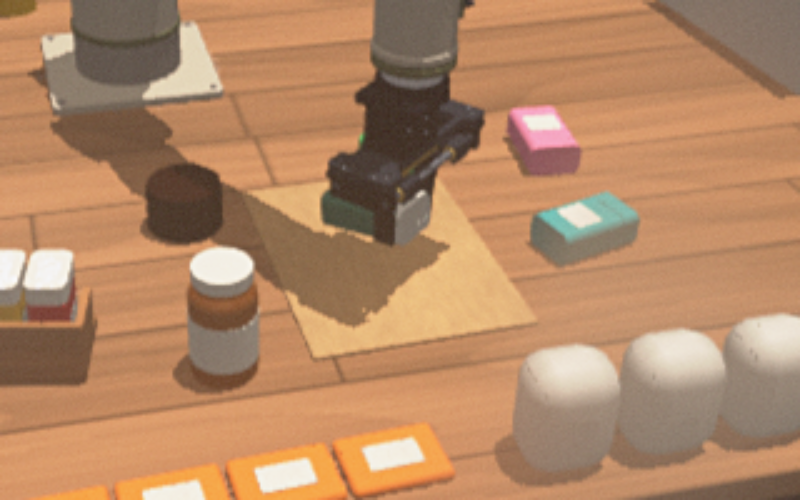

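The tin seems to be held nearly level, with -2.7 N on the wrist, so it is carried rather than pivoting. I check its tilt.

```bash
cat >> h.py <<'E'
def tilt(save=None):
    s=manip.read_state(); info(s)
    p,d=manip.camera("wrist")
    if save: cv2.imwrite(save,p[:,:,::-1])
    P=cloud("wrist",d,s); hsv=cv2.cvtColor(p,cv2.COLOR_RGB2HSV)
    T=(P-s["position"])@rot(s)
    R=rot(s)
    m=(abs(T[...,2])<.02)&(T[...,1]<.13)&(T[...,1]>.0)&(d>0)&(P[...,2]>.012)&(d>.1)&(np.mgrid[0:400,0:640][0]<235)
    print(m.sum())
    # profile: along tool y, height
    for a in np.arange(0,.13,.01):
        k=m&(T[...,1]>=a)&(T[...,1]<a+.01)
        if k.sum()>5: print("y",round(a*1000),"z med",(np.median(P[k][:,2])*1000).round(1),k.sum())
E
python3 -c "
from h import *
tilt()"
```

```text
t 4.55 pos [0.5563 0.2259 0.0584] F [-0.1  0.1 -2.4] w 61.8
tool x [ 0.  0. -1.] y [-0.763 -0.646 -0.   ] z [-0.646  0.763  0.   ] q7 1.84
11644
y 10 z med 89.5 29
y 20 z med 89.5 1573
y 30 z med 88.4 1605
y 40 z med 87.1 1686
y 50 z med 85.8 1738
y 60 z med 84.3 1747
y 70 z med 82.8 1837
y 80 z med 81.6 1429
```

It has tilted only 8°, so at 10 N the pad torsion holds it. I lower it near the board and relax the grip, so it swings with little to fall.

```bash
python3 -m handwheel '[[[-1,0.02,0,0,0],[-1,0.0,0,0,0],[-1,0,0,0,0]]]' 5
python3 -c "
from h import *
tilt()"
python3 -m handwheel '[[[-1,0,0,0,0],[-1,0,0,0,0]]]' 4
python3 -c "
from h import *
tilt()"
```

```text
time: 4.97
position: [0.5564, 0.226, 0.0384]
tcp_rot: [0.297, -0.641, 0.298, 0.642]
wrist_force: [0.1, -0.8, -2.0]
width: 0.712
t 4.97 pos [0.5564 0.226  0.0384] F [ 0.1 -0.8 -2. ] w 62.0
tool x [-0. -0. -1.] y [-0.763 -0.646  0.   ] z [-0.646  0.763  0.   ] q7 1.84
10385
y 10 z med 66.1 255
y 20 z med 64.1 1577
y 30 z med 60.8 1541
y 40 z med 57.4 1534
y 50 z med 53.9 1512
y 60 z med 50.2 1500
y 70 z med 46.6 1420
y 80 z med 43.6 1046
time: 5.28
position: [0.5567, 0.2261, 0.0388]
tcp_rot: [-0.298, 0.642, -0.297, -0.641]
wrist_force: [0.5, 0.7, -1.0]
width: 0.717
t 5.28 pos [0.5567 0.2261 0.0388] F [ 0.5  0.7 -1. ] w 62.4
tool x [ 0.001  0.    -1.   ] y [-0.763 -0.646 -0.001] z [-0.646  0.763 -0.   ] q7 1.84
10367
y 10 z med 66.3 261
y 20 z med 64.3 1577
y 30 z med 61.0 1535
y 40 z med 57.6 1527
y 50 z med 54.1 1505
y 60 z med 50.3 1496
y 70 z med 46.6 1420
y 80 z med 43.5 1046
```

At 5 N it swings with its base edge on the board, now tilted 20°. I follow the arc.

```bash
python3 -m handwheel '[[[-1,-0.006,0.005,0,0],[-1,-0.0055,0.0055,0,0],[-1,-0.005,0.006,0,0],[-1,-0.0045,0.006,0,0],[-1,-0.004,0.0065,0,0],[-1,-0.0035,0.007,0,0],[-1,0,0,0,0]]]' 5
python3 -c "
from h import *
tilt('pics/w3.png')"
```

```text
time: 6.2
position: [0.5286, 0.2022, 0.0671]
tcp_rot: [0.298, -0.641, 0.298, 0.641]
wrist_force: [-0.8, -0.6, -1.4]
width: 0.711
t 6.2 pos [0.5286 0.2022 0.0671] F [-0.8 -0.6 -1.4] w 61.8
tool x [-0. -0. -1.] y [-0.764 -0.646  0.   ] z [-0.646  0.764  0.   ] q7 1.85
7377
y 10 z med 89.0 605
y 20 z med 82.3 1619
y 30 z med 72.6 1406
y 40 z med 62.7 1255
y 50 z med 52.6 1111
y 60 z med 42.1 968
y 70 z med 34.8 413
```

```bash
python3 -m handwheel '[[[-1,-0.003,0.007,0,0],[-1,-0.003,0.0075,0,0],[-1,-0.002,0.0075,0,0],[-1,-0.0015,0.0075,0,0],[-1,-0.001,0.0075,0,0],[-1,0,0.0075,0,0],[-1,0,0.0075,0,0],[-1,0,0.005,0,0],[-1,0,0,0,0]]]' 5
python3 -c "
from h import *
tilt('pics/w4.png')
p,d=manip.camera('scene'); cv2.imwrite('pics/s4.png',cv2.resize(p[120:320,220:540,::-1],None,fx=2.5,fy=2.5))"
```

```text
time: 7.38
position: [0.4847, 0.1652, 0.0769]
tcp_rot: [0.297, -0.641, 0.298, 0.642]
wrist_force: [0.4, -1.3, -2.3]
width: 0.712
t 7.38 pos [0.4847 0.1652 0.0769] F [ 0.4 -1.3 -2.3] w 61.9
tool x [-0.001 -0.001 -1.   ] y [-0.764 -0.646  0.001] z [-0.646  0.764  0.   ] q7 1.88
3352
y 10 z med 95.0 1118
y 20 z med 58.2 2234
```

View pics/w4.png

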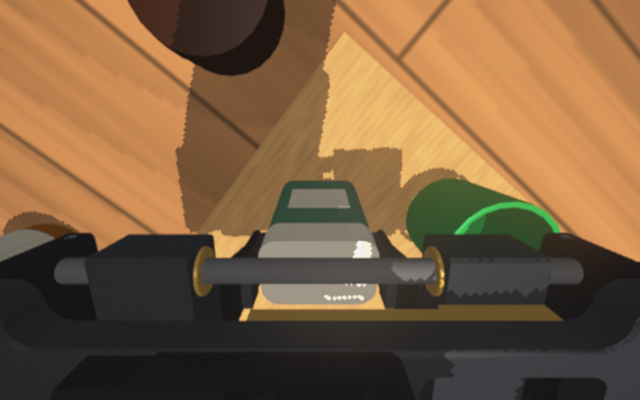

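View pics/s4.png

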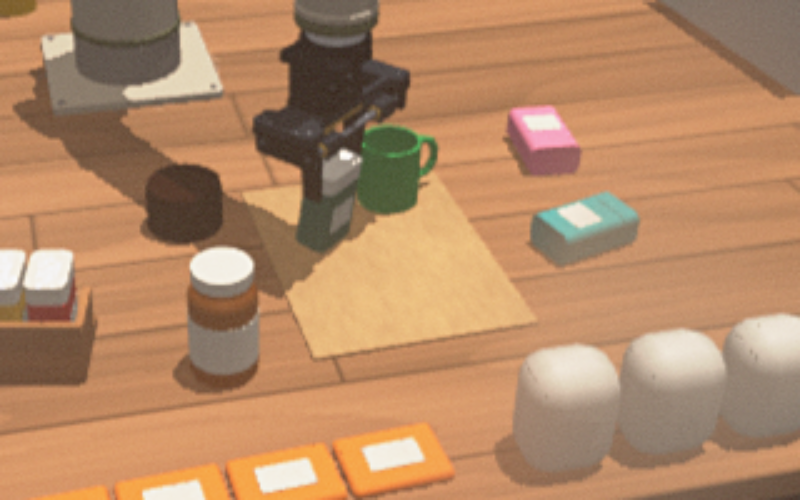

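The tin is nearly upright on the board with its lid up, and the mug at the right of the view is clear of the finger. I lift straight up and check how it hangs.

```bash
python3 -m handwheel '[[[-1,-0.005,0,0,0],[-1,-0.01,0,0,0],[-1,-0.02,0,0,0],[-1,-0.03,0,0,0],[-1,-0.03,0,0,0],[-1,0,0,0,0]]]' 5
python3 -c "
from h import *
tilt('pics/w5.png')"
```

```text
time: 8.22
position: [0.4869, 0.1665, 0.175]
tcp_rot: [-0.299, 0.643, -0.296, -0.64]
wrist_force: [-0.7, -0.7, -2.8]
width: 0.708
t 8.22 pos [0.4869 0.1665 0.175 ] F [-0.7 -0.7 -2.8] w 61.6
tool x [ 0.004  0.002 -1.   ] y [-0.763 -0.646 -0.005] z [-0.646  0.763 -0.001] q7 1.87
3400
y 10 z med 193.2 1119
y 20 z med 155.8 2281
```

View pics/w5.png

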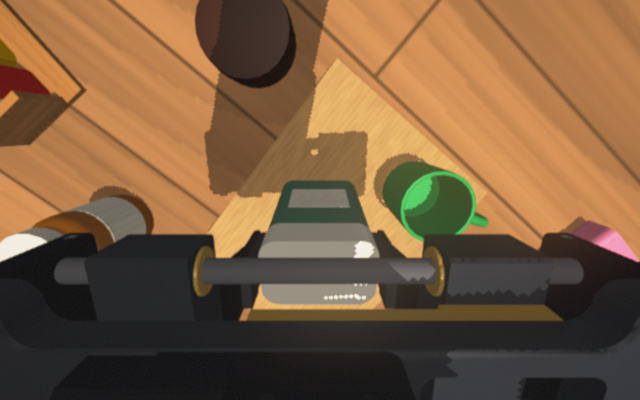

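```bash
python3 -m handwheel '[[[-1,0,0,0,0.175],[-1,0,0,0,0.175],[-1,0,0,0,0.175],[-1,0,0,0,0.175],[-1,0,0,0,0.175],[-1,0,0,0,0.175],[-1,0,0,0,0.175],[-1,0,0,0,0.175],[-1,0,0,0,0.175],[-1,0,0,0,0.175]]]' 8
python3 -m handwheel '[[[-1,0,0,0,0.175],[-1,0,0,0,0.175],[-1,0,0,0,0.175],[-1,0,0,0,0.175],[-1,0,0,0,0.04],[-1,0,0,0,0]]]'
python3 -c "
from h import *
s=manip.read_state();info(s)
print(rot(s).T@(np.array([.4595,-.1954,.175])-s['position']))"
```

```text
time: 9.52
position: [0.4847, 0.1655, 0.1708]
tcp_rot: [0.683, -0.181, 0.684, 0.181]
wrist_force: [-0.0, 0.0, -2.8]
width: 0.715
time: 10.28
position: [0.4848, 0.1656, 0.1711]
tcp_rot: [0.702, 0.076, 0.704, -0.077]
wrist_force: [0.8, -0.0, -2.5]
width: 0.716
t 10.28 pos [0.4848 0.1656 0.1711] F [ 0.8 -0.  -2.5] w 62.3
tool x [-0.002 -0.001 -1.   ] y [ 0.215  0.977 -0.001] z [ 0.977 -0.215 -0.001] q7 -0.61
[-0.00348536 -0.35803379  0.05282818]
```

```bash
python3 -m handwheel '[[[-1,0,-0.02,0.003,0],[-1,0,-0.046,0.007,0],[-1,0,-0.046,0.007,0],[-1,0,-0.046,0.007,0],[-1,0,-0.046,0.007,0],[-1,0,-0.046,0.007,0],[-1,0,-0.046,0.007,0],[-1,0,-0.042,0.005,0],[-1,0,-0.02,0.003,0],[-1,0,0,0,0]]]'
cat >> h.py <<'E'
def prof():
    s=manip.read_state(); info(s)
    p,d=manip.camera("wrist"); cv2.imwrite("pics/w%04d.png"%int(s['time']*100),p[:,:,::-1])
    P=cloud("wrist",d,s); T=(P-s["position"])@rot(s)
    m=(abs(T[...,2])<.015)&(T[...,1]<.06)&(T[...,1]>0)&(d>.1)&(np.mgrid[0:400,0:640][0]<255)&(T[...,0]<.075)
    for a in np.arange(-.03,.08,.005):
        k=m&(T[...,0]>=a)&(T[...,0]<a+.005)
        if k.sum()>5: print("below TCP",round(a*1000+2.5,1),"y max/med",(T[k][:,1].max()*1000).round(1),(np.median(T[k][:,1])*1000).round(1))
    return s,p,d,P,T
E
python3 - <<'E'
from h import *
s,p,d,P,T=prof()
R=(np.array([.605,-.2285])); tx=np.array([.976,-.218]); ty=np.array([.218,.976])
L=np.stack([(P[...,:2]-R)@tx,(P[...,:2]-R)@ty],-1)
m=(d>0)&(P[...,2]>.1)&(P[...,2]<.115)&(abs(L[...,0])<.05)&(abs(L[...,1])<.12)
for n,k in (("ab",L[...,1]>0),("cd",L[...,1]<0)):
    q=(L[m&k]*1000).astype(np.float32); print(n,len(q)); 
    if len(q)>20: r=cv2.minAreaRect(q); print(r,cv2.boxPoints(r).round(1).tolist())
E
ls pics
```

```text
time: 11.52
position: [0.4587, -0.1977, 0.1721]
tcp_rot: [0.703, 0.078, 0.703, -0.078]
wrist_force: [0.6, -0.3, -2.3]
width: 0.711
t 11.53 pos [ 0.4587 -0.1977  0.1721] F [ 0.6 -0.3 -2.3] w 61.9
tool x [-0.001 -0.    -1.   ] y [ 0.219  0.976 -0.   ] z [ 0.976 -0.219 -0.   ] q7 0.15
below TCP -27.5 y max/med 18.5 17.7
below TCP -22.5 y max/med 19.3 18.3
below TCP -17.5 y max/med 19.7 18.9
below TCP -12.5 y max/med 20.0 19.5
below TCP -7.5 y max/med 20.8 20.0
below TCP -2.5 y max/med 21.5 20.5
below TCP 2.5 y max/med 22.1 21.2
below TCP 7.5 y max/med 23.1 21.8
below TCP 12.5 y max/med 23.4 22.7
below TCP 17.5 y max/med 24.2 23.5
below TCP 22.5 y max/med 24.8 24.1
below TCP 27.5 y max/med 25.7 24.8
below TCP 32.5 y max/med 26.0 25.4
below TCP 37.5 y max/med 26.7 26.1
below TCP 42.5 y max/med 27.3 26.7
below TCP 47.5 y max/med 27.6 27.2
below TCP 52.5 y max/med 28.2 27.7
below TCP 57.5 y max/med 28.8 28.4
below TCP 62.5 y max/med 29.5 29.0
below TCP 67.5 y max/med 29.2 29.1
ab 8547
((0.5933647155761719, 56.375736236572266), (86.86642456054688, 64.64449310302734), 89.77356719970703) [[-31.899999618530273, 13.100000381469727], [32.70000076293945, 12.800000190734863], [33.099998474121094, 99.69999694824219], [-31.600000381469727, 99.9000015258789]]
cd 380
((1.1598262786865234, -18.97403335571289), (8.259852409362793, 59.978912353515625), 85.72685241699219) [[-29.100000381469727, -20.899999618530273], [30.799999237060547, -25.299999237060547], [31.399999618530273, -17.100000381469727], [-28.399999618530273, -12.600000381469727]]
s2.png
s4.png
scene0.png
top0.png
topc.png
w1.png
w1152.png
w1m.png
w2.png
w3.png
w4.png
w5.png
wrist0.png
```

The tin hangs 7° off upright and the yellow and red tins' lids are re-measured (row centre +0.6 mm, yaw within 0.2°). I set it down on the counter and let the base square it.

```bash
python3 -m handwheel '[[[-1,0.03,0,0,0],[-1,0.03,0,0,0],[-1,0.025,0,0,0],[-1,0.008,0,0,0],[-1,0,0,0,0]]]' 8
python3 -m handwheel '[[[-1,0.004,0,0,0],[-1,0.003,0.001,0,0],[-1,0.003,0.001,0,0],[-1,0.002,0.001,0,0],[-1,0,0,0,0]]]' 5
python3 -c "
from h import *
prof()"
```

```text
time: 12.2
position: [0.46, -0.1947, 0.0794]
tcp_rot: [0.703, 0.076, 0.703, -0.076]
wrist_force: [-0.5, -0.3, -2.1]
width: 0.713
time: 12.82
position: [0.4614, -0.192, 0.0679]
tcp_rot: [0.703, 0.077, 0.703, -0.076]
wrist_force: [0.1, 2.0, 3.8]
width: 0.71
t 12.82 pos [ 0.4614 -0.192   0.0679] F [0.1 2.  3.8] w 61.8
tool x [ 0.001  0.    -1.   ] y [0.215 0.977 0.001] z [ 0.977 -0.215  0.001] q7 0.22
below TCP -27.5 y max/med 21.0 20.2
below TCP -22.5 y max/med 21.3 20.6
below TCP -17.5 y max/med 21.5 21.0
below TCP -12.5 y max/med 21.8 21.1
below TCP -7.5 y max/med 22.1 21.5
below TCP -2.5 y max/med 22.6 21.9
below TCP 2.5 y max/med 22.9 22.3
below TCP 7.5 y max/med 23.6 22.9
below TCP 12.5 y max/med 23.9 23.4
below TCP 17.5 y max/med 24.6 23.8
below TCP 22.5 y max/med 24.9 24.2
below TCP 27.5 y max/med 25.2 24.6
below TCP 32.5 y max/med 25.6 25.1
below TCP 37.5 y max/med 25.9 25.5
below TCP 42.5 y max/med 26.0 25.6
below TCP 47.5 y max/med 26.6 25.9
below TCP 52.5 y max/med 27.1 26.4
below TCP 57.5 y max/med 27.2 26.9
below TCP 62.5 y max/med 54.5 27.2
below TCP 67.5 y max/med 60.0 43.8
```

```bash
python3 -m handwheel '[[[-1,0.001,0.002,0,0],[-1,0.0005,0.001,0,0],[-1,0,0,0,0]]]' 3
python3 -m handwheel '[[[0.55,0,0,0,0],[0.7,0,0,0,0],[1,0,0,0,0],[1,0,0,0,0],[1,0,0,0,0]]]'
python3 -c "
from h import *
prof()"
```

```text
time: 13.25
position: [0.4618, -0.1892, 0.066]
tcp_rot: [0.703, 0.076, 0.703, -0.076]
wrist_force: [1.5, 0.8, 3.2]
width: 0.708
time: 13.88
position: [0.4613, -0.1893, 0.0658]
tcp_rot: [0.703, 0.077, 0.703, -0.077]
wrist_force: [1.4, -0.9, 0.5]
width: 0.988
t 13.88 pos [ 0.4613 -0.1893  0.0658] F [ 1.4 -0.9  0.5] w 86.0
tool x [-0.  0. -1.] y [0.215 0.977 0.   ] z [ 0.977 -0.215 -0.   ] q7 0.21
below TCP -27.5 y max/med 25.6 24.9
below TCP -22.5 y max/med 25.4 25.0
below TCP -17.5 y max/med 25.3 25.0
below TCP -12.5 y max/med 25.2 24.7
below TCP -7.5 y max/med 25.1 24.7
below TCP -2.5 y max/med 25.3 24.7
below TCP 2.5 y max/med 25.2 24.7
below TCP 7.5 y max/med 25.4 24.9
below TCP 12.5 y max/med 25.4 25.1
below TCP 17.5 y max/med 25.4 25.1
below TCP 22.5 y max/med 25.6 25.1
below TCP 27.5 y max/med 25.4 25.1
below TCP 32.5 y max/med 25.5 25.2
below TCP 37.5 y max/med 25.4 25.1
below TCP 42.5 y max/med 25.5 25.1
below TCP 47.5 y max/med 25.2 24.9
below TCP 52.5 y max/med 25.2 24.8
below TCP 57.5 y max/med 25.4 25.0
below TCP 62.5 y max/med 59.3 41.7
below TCP 67.5 y max/med 60.0 43.2
```

It stands vertical and free. I rise, turn the hand a quarter and look.

```bash
python3 -m handwheel '[[[1,-0.03,0,0,0],[1,-0.05,0,0,0],[1,-0.05,0,0,0],[1,-0.03,0,0,-0.175],[1,0,0,0,-0.175],[1,0,0,0,-0.175],[1,0,0,0,-0.175],[1,0,0,0,-0.175],[1,0,0,0,-0.175],[1,0,0,0,-0.175]]]' 30
python3 -m handwheel '[[[1,0,0,0,-0.175],[1,0,0,0,-0.175],[1,0,0,0,0]]]'
cat >> h.py <<'E'
HOME=np.array([.605,-.2285]); tx=np.array([.976,-.218]); ty=np.array([.218,.976])
def local(P): return np.stack([(P[...,:2]-HOME)@tx,(P[...,:2]-HOME)@ty],-1)*1000
def rect(P,L,m):
    q=L[m].astype(np.float32)
    if len(q)<30: print("few"); return
    lo=np.percentile(q,1,axis=0).round(1);hi=np.percentile(q,99,axis=0).round(1)
    r=cv2.minAreaRect(q); print(len(q),"c",np.round(r[0],1),"size",np.round(r[1],1),"ang",round(r[2],2),"pct x",lo[0],hi[0],"y",lo[1],hi[1],"z",(np.median(P[m][:,2])*1000).round(1))
E
python3 - <<'E'
from h import *
s=manip.read_state(); info(s); print("tcp local",local(s['position']).round(1))
for n in ("wrist","top"):
    p,d=manip.camera(n); cv2.imwrite(f"pics/{n}_g.png",p[:,:,::-1])
    P=cloud(n,d,s); L=local(P); z=P[...,2]
    w=(cv2.cvtColor(p,cv2.COLOR_RGB2HSV)[...,1]<110)&(d>0)
    print(n); 
    rect(P,L,w&(z>.092)&(z<.108)&(abs(L[...,0]+150)<60)&(abs(L[...,1])<50))
    m=w&(z>.1)&(z<.116)&(abs(L[...,0])<45)
    rect(P,L,m&(L[...,1]>0)&(L[...,1]<115)); rect(P,L,m&(L[...,1]<0)&(L[...,1]>-115))
E
```

```text
time: 15.18
position: [0.4613, -0.1893, 0.2258]
tcp_rot: [0.618, -0.343, 0.618, 0.343]
wrist_force: [0.3, 0.3, -0.3]
width: 1.002
time: 15.55
position: [0.4613, -0.1893, 0.2258]
tcp_rot: [0.551, -0.444, 0.551, 0.444]
wrist_force: [-0.3, -0.0, 0.3]
width: 1.004
t 15.55 pos [ 0.4613 -0.1893  0.2258] F [-0.3 -0.   0.3] w 87.4
tool x [-0.  0. -1.] y [-0.977  0.212  0.   ] z [0.212 0.977 0.   ] q7 1.68
tcp local [-148.8    6.9]
wrist
2133 c [-148.    11.8] size [62.4 40.6] ang 0.43 pct x -179.0 -117.7 y -8.3 31.5 z 101.1
966 c [-23.7  57.1] size [86.1 17.6] ang 89.46 pct x -32.2 -18.1 y 14.3 98.3 z 108.7
1687 c [-15.9 -60.6] size [32.9 87.3] ang 0.71 pct x -32.0 -2.8 y -101.9 -18.3 z 108.8
top
126 c [-154.5    3.8] size [36.4 65.5] ang 56.07 pct x -178.8 -119.6 y -7.3 32.7 z 99.1
802 c [ 0.2 57.6] size [63.8 88. ] ang 0.7 pct x -31.0 30.6 y 15.3 101.1 z 107.2
737 c [  0.1 -58.6] size [63.6 88. ] ang 0.11 pct x -31.1 30.0 y -99.9 -15.5 z 107.1
```

View pics/wrist_g.png

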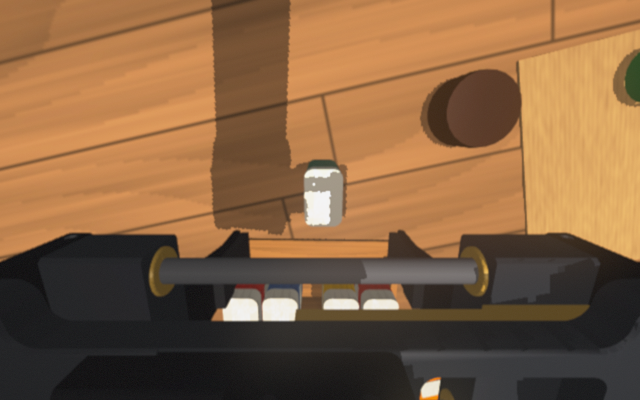

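View pics/top_g.png

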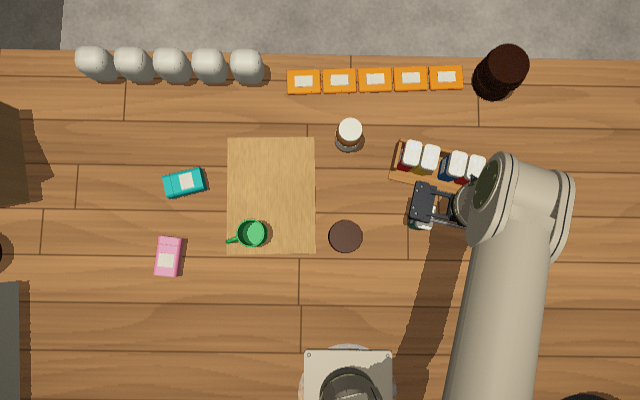

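The standing tin is at local (-148, 11.8) and square to the tray within 0.5°, measured the same two ways. The gap runs from about -16 to +14. I now take the tin across its thickness, near its front edge.

```bash
python3 -m handwheel '[[[1,0.03,0.024,0.005,0],[1,0.045,0,0,0],[1,0.045,0,0,0],[1,0.035,0,0,0],[1,0.015,0,0,0],[1,0.01,0,0,0],[1,0,0,0,0]]]' 30
python3 -c "
from h import *
s=manip.read_state();info(s);print(local(s['position']))"
python3 -m handwheel '[[[-1,0,0,0,0],[-1,0,0,0,0],[-1,0,0,0,0],[-1,0,0,0,0],[-1,0,0,0,0],[-1,0,0,0,0]]]' 30
python3 -c "
from h import *
s=manip.read_state();info(s);print(local(s['position']))"
```

```text
time: 16.52
position: [0.4393, -0.1794, 0.0461]
tcp_rot: [0.55, -0.444, 0.55, 0.444]
wrist_force: [-0.7, 0.1, -0.7]
width: 0.998
t 16.52 pos [ 0.4393 -0.1794  0.0461] F [-0.7  0.1 -0.7] w 86.9
tool x [ 0. -0. -1.] y [-0.977  0.212 -0.   ] z [0.212 0.977 0.   ] q7 1.77
[-172.46382399   11.7491305 ]
time: 17.27
position: [0.439, -0.1793, 0.0458]
tcp_rot: [0.55, -0.444, 0.55, 0.444]
wrist_force: [0.2, 0.4, 1.0]
width: 0.454
t 17.27 pos [ 0.439  -0.1793  0.0458] F [0.2 0.4 1. ] w 39.5
tool x [-0.  0. -1.] y [-0.977  0.211  0.   ] z [0.211 0.977 0.   ] q7 1.77
[-172.77884867   11.79470672]
```

```bash
python3 -m handwheel '[[[-1,-0.006,0,0,0],[-1,-0.01,0,-0.006,0],[-1,0,0,-0.007,0],[-1,0,-0.02,0,0],[-1,0,-0.025,0,0],[-1,0,-0.02,0,0],[-1,0,-0.008,0,0],[-1,0,0,0,0]]]' 35
cat >> h.py <<'E'
def look(tag,cams=("wrist",)):
    s=manip.read_state(); info(s); print("tcp local",local(s['position']).round(1))
    for n in cams:
        p,d=manip.camera(n)
        im=p[:,:,::-1]
        if n=="scene": im=cv2.resize(im[190:300,120:340],None,fx=3.5,fy=3.5,interpolation=cv2.INTER_CUBIC)
        if n=="top": im=cv2.resize(im[110:240,360:520],None,fx=4.5,fy=4.5,interpolation=cv2.INTER_CUBIC)
        cv2.imwrite(f"pics/{n}_{tag}.png",im)
        P=cloud(n,d,s); L=local(P); z=P[...,2]; w=(cv2.cvtColor(p,cv2.COLOR_RGB2HSV)[...,1]<110)&(d>0.1)&(z>.1)&(z<.125)&(abs(L[...,1])<115)&(L[...,0]<45)&(L[...,0]>-130)
        print(n)
        k,lab,st,ce=cv2.connectedComponentsWithStats(w.astype(np.uint8))
        for i in range(1,k):
            if st[i,4]>40: rect(P,L,lab==i)
E
python3 - <<'E'
from h import *
look("i1",("wrist","scene","top"))
E
```

```text
time: 18.27
position: [0.5072, -0.2078, 0.0615]
tcp_rot: [0.55, -0.444, 0.551, 0.444]
wrist_force: [-1.2, 0.8, -1.7]
width: 0.456
t 18.27 pos [ 0.5072 -0.2078  0.0615] F [-1.2  0.8 -1.7] w 39.6
tool x [-0.001 -0.    -1.   ] y [-0.977  0.212  0.001] z [ 0.212  0.977 -0.   ] q7 1.84
tcp local [-100.    -1.1]
wrist
3004 c [-99.6  -1.2] size [21.5 51.4] ang 0.33 pct x -107.1 -90.9 y -26.1 23.4 z 116.7
77 c [-30.1  93.3] size [9.5 2.1] ang 67.31 pct x -31.8 -27.5 y 88.8 97.1 z 104.8
scene
378 c [-76.8  -6.4] size [67.6 69.9] ang 68.21 pct x -108.1 -42.5 y -34.1 31.2 z 112.7
584 c [  1.1 -61.1] size [66.5 87.8] ang 0.14 pct x -30.6 33.2 y -103.6 -17.9 z 105.8
288 c [ 0.8 32.4] size [64.7 40.7] ang 0.13 pct x -29.9 32.2 y 12.6 52.6 z 105.9
288 c [ 2.  78.6] size [66.1 40.9] ang 0.55 pct x -29.9 32.6 y 58.4 98.7 z 105.8
top
399 c [-0.3 80.7] size [41.7 63.9] ang 89.35 pct x -31.1 30.8 y 61.0 101.3 z 107.2
401 c [-0.2 34.8] size [41.4 63.2] ang 88.27 pct x -31.2 29.6 y 15.2 55.2 z 107.3
162 c [  6.3 -22.2] size [25.4 64.7] ang 63.83 pct x -25.7 30.7 y -43.3 -14.9 z 107.1
42 c [-50.2  10.8] size [15.8 20.5] ang 65.73 pct x -60.3 -43.9 y 0.5 19.7 z 115.2
```

View pics/wrist_i1.png

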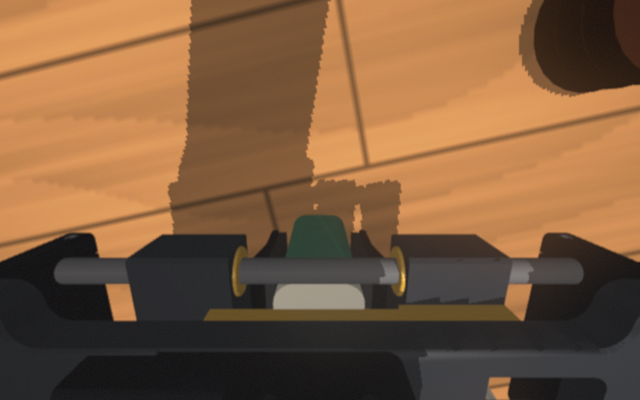

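View pics/scene_i1.png

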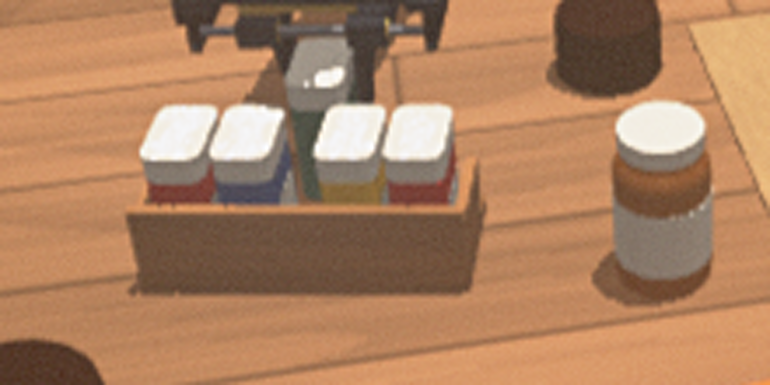

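View pics/top_i1.png

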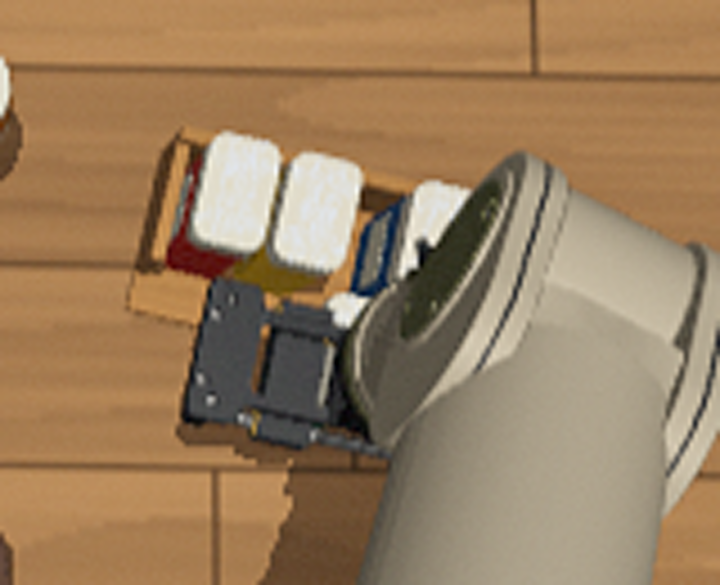

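The tin is held upright and lined up with the gap: hand at local y -1.1, gap centre about -1. I lower it to about 1.5 mm above the tray floor and slide it in, watching the force.

```bash
python3 -m handwheel '[[[-1,0.006,0,0,0],[-1,0,-0.006,0,0],[-1,0,-0.007,0,0],[-1,0,-0.006,0,0],[-1,0,-0.004,0,0],[-1,0,0,0,0]]]' 40
python3 -m handwheel '[[[-1,0,-0.004,0,0],[-1,0,-0.004,0,0],[-1,0,-0.004,0,0],[-1,0,0,0,0]]]'
python3 - <<'E'
from h import *
look("i2",("scene",))
E
```

```text
time: 19.18
position: [0.53, -0.2126, 0.0556]
tcp_rot: [0.55, -0.444, 0.551, 0.444]
wrist_force: [-0.1, -0.7, -3.3]
width: 0.455
time: 19.68
position: [0.5424, -0.215, 0.0559]
tcp_rot: [0.55, -0.444, 0.55, 0.444]
wrist_force: [0.8, -0.4, -2.2]
width: 0.456
t 19.68 pos [ 0.5424 -0.215   0.0559] F [ 0.8 -0.4 -2.2] w 39.7
tool x [ 0.001 -0.    -1.   ] y [-0.977  0.211 -0.001] z [ 0.211  0.977 -0.   ] q7 1.85
tcp local [-64.   -0.5]
scene
1494 c [-19.9  -2.8] size [205.1 108.8] ang 89.49 pct x -67.2 32.7 y -102.0 97.6 z 106.2
```

View pics/scene_i2.png

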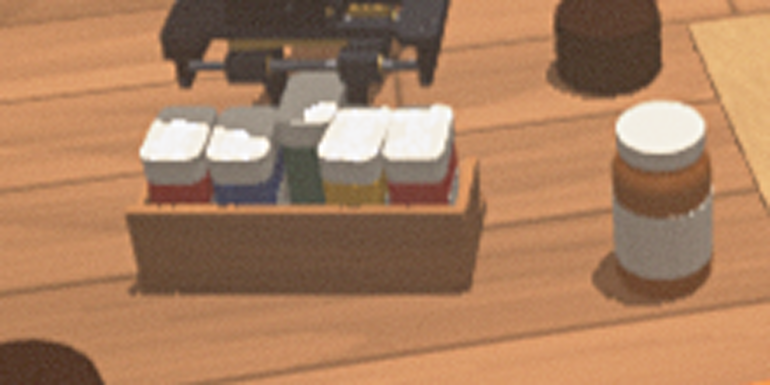

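```bash
python3 -m handwheel '[[[-1,0,-0.004,0,0],[-1,0,-0.004,0,0],[-1,0,0,0,0]]]'
python3 -m handwheel '[[[-1,0,-0.003,0,0],[-1,0,-0.003,0,0],[-1,0.001,0,0,0],[-1,0,0,0,0]]]'
python3 - <<'E'
from h import *
look("i3",("scene","top"))
E
```

```text
time: 20.1
position: [0.5501, -0.2166, 0.0558]
tcp_rot: [0.55, -0.444, 0.55, 0.444]
wrist_force: [0.1, -0.6, -1.7]
width: 0.453
time: 20.6
position: [0.5558, -0.2178, 0.0549]
tcp_rot: [0.55, -0.444, 0.55, 0.444]
wrist_force: [0.4, -1.1, -2.1]
width: 0.453
t 20.6 pos [ 0.5558 -0.2178  0.0549] F [ 0.4 -1.1 -2.1] w 39.4
tool x [ 0.001 -0.    -1.   ] y [-0.977  0.211 -0.001] z [0.211 0.977 0.   ] q7 1.86
tcp local [-50.4  -0.3]
scene
1484 c [-11.9  -2.3] size [205.5  97.2] ang 89.52 pct x -55.2 32.7 y -102.1 98.6 z 105.8
top
516 c [ 0.5 54.1] size [63. 98.] ang 0.55 pct x -28.3 31.2 y 8.9 102.3 z 107.3
```

View pics/scene_i3.png

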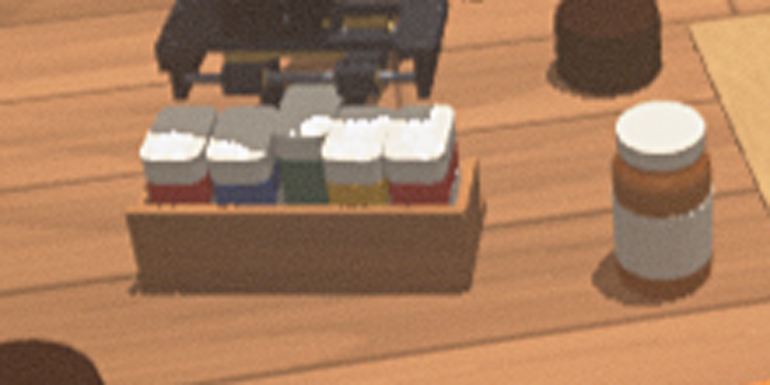

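View pics/top_i3.png

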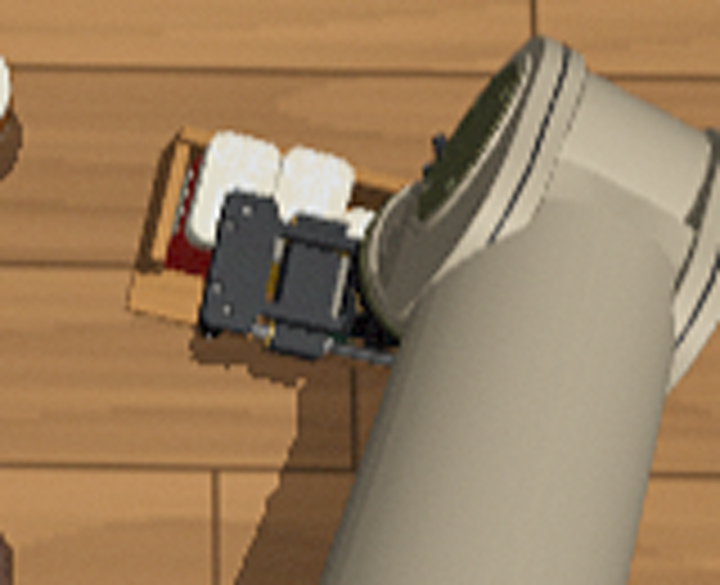

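```bash
python3 -m handwheel '[[[-1,0.001,0,0,0],[0.55,0,0,0,0],[0.7,0,0,0,0],[0.7,0,0.01,0,0],[0.7,0,0.015,0,0],[0.7,0,0.015,0,0],[-1,0.005,0,0,0],[-1,0.005,0,0,0],[-1,0,0,0,0],[-1,0,0,0,0]]]'
python3 - <<'E'
from h import *
look("i4",("scene","wrist"))
E
```

```text
time: 21.95
position: [0.5166, -0.2095, 0.0437]
tcp_rot: [0.55, -0.444, 0.55, 0.444]
wrist_force: [0.5, -0.2, 0.6]
width: 0.477
t 21.95 pos [ 0.5166 -0.2095  0.0437] F [ 0.5 -0.2  0.6] w 41.5
tool x [-0. -0. -1.] y [-0.977  0.211  0.   ] z [ 0.211  0.977 -0.   ] q7 1.85
tcp local [-90.5  -0.7]
scene
43 c [-61.6 -36.9] size [27.4 45.2] ang 37.66 pct x -85.1 -50.0 y -62.1 -22.4 z 119.7
1427 c [-10.8  -2.6] size [206.9  92.6] ang 89.34 pct x -51.9 33.2 y -102.3 98.7 z 105.8
wrist
327 c [-98.5 -80. ] size [15.7  2.4] ang 0.83 pct x -105.9 -91.0 y -81.1 -78.9 z 117.4
281 c [-96.3 -24.8] size [21.5  1.6] ang 4.6 pct x -103.4 -87.0 y -25.9 -24.5 z 110.4
288 c [-95.7  22.8] size [ 1.6 20.7] ang 86.76 pct x -103.9 -87.0 y 22.4 23.8 z 110.3
345 c [-99.5  77.9] size [ 3.  16.1] ang 87.51 pct x -107.1 -92.5 y 76.8 78.9 z 117.5
508 c [-63.9  78.2] size [20.4  2.8] ang 4.32 pct x -73.0 -54.8 y 77.1 79.2 z 120.4
```

View pics/wrist_i4.png

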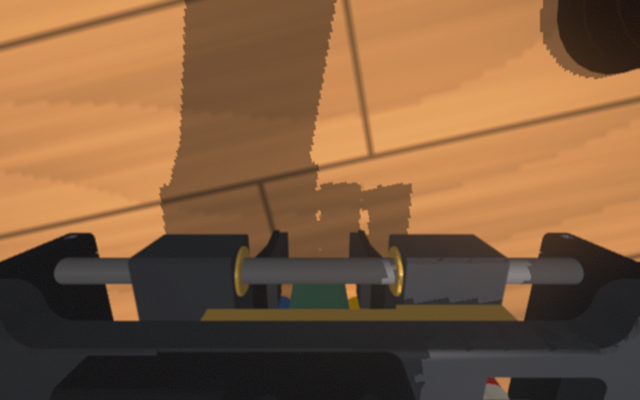

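View pics/scene_i4.png

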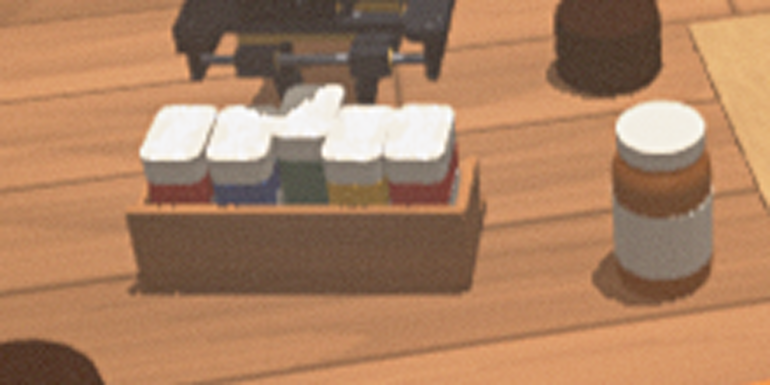

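```bash
python3 -m handwheel '[[[-1,0,0,0,0],[-1,0,0,0,0],[-1,0,0,0,0],[-1,0,-0.01,0,0],[-1,0,-0.01,0,0],[-1,0,-0.004,0,0],[-1,0,-0.004,0,0],[-1,0,-0.004,0,0],[-1,0,0,0,0]]]'
python3 -m handwheel '[[[-1,0,-0.004,0,0],[-1,0,-0.003,0,0],[-1,0,0,0,0]]]'
python3 - <<'E'
from h import *
look("i5",("scene",))
E
```

```text
time: 23.18
position: [0.548, -0.2161, 0.0437]
tcp_rot: [0.55, -0.444, 0.55, 0.444]
wrist_force: [0.7, -0.0, -0.3]
width: 0.008
time: 23.55
position: [0.5549, -0.2176, 0.0439]
tcp_rot: [0.55, -0.444, 0.55, 0.444]
wrist_force: [-0.8, 0.3, -0.3]
width: 0.008
t 23.55 pos [ 0.5549 -0.2176  0.0439] F [-0.8  0.3 -0.3] w 0.7
tool x [ 0.001 -0.    -1.   ] y [-0.977  0.211 -0.001] z [0.211 0.977 0.   ] q7 1.86
tcp local [-51.2  -0.3]
scene
1502 c [-4.9 -2.7] size [206.1  79.3] ang 89.8 pct x -30.6 33.2 y -102.3 98.0 z 106.0
```

View pics/scene_i5.png

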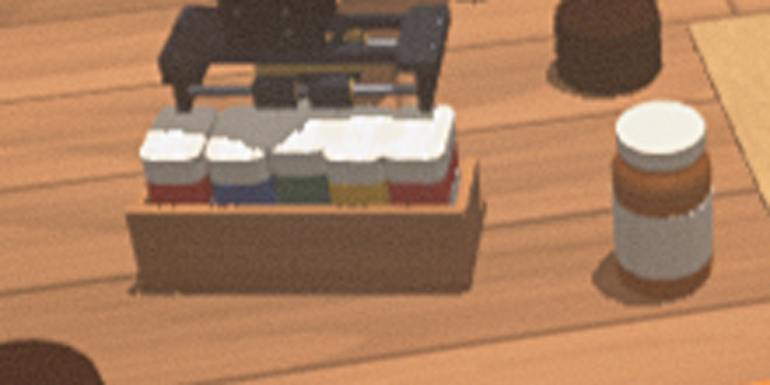

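The tin slides in upright. I push on in small steps, watching the force.

```bash
for i in 1; do python3 -m handwheel '[[[-1,0,-0.003,0,0],[-1,0,-0.002,0,0],[-1,0,0,0,0]]]'; done
python3 -m handwheel '[[[-1,0,-0.002,0,0],[-1,0,0,0,0]]]'
python3 - <<'E'
from h import *
look("i6",("scene",))
E
```

```text
time: 23.98
position: [0.5596, -0.2188, 0.0438]
tcp_rot: [0.55, -0.444, 0.55, 0.444]
wrist_force: [-1.3, -0.3, -0.3]
width: 0.007
time: 24.22
position: [0.5615, -0.2191, 0.0438]
tcp_rot: [0.55, -0.444, 0.55, 0.444]
wrist_force: [-0.8, 0.5, 0.2]
width: 0.004
t 24.23 pos [ 0.5615 -0.2191  0.0438] F [-0.8  0.5  0.2] w 0.4
tool x [ 0. -0. -1.] y [-0.977  0.211 -0.   ] z [0.211 0.977 0.   ] q7 1.86
tcp local [-44.5  -0.3]
scene
1504 c [ 0.4 -1.8] size [205.7  70.6] ang 89.73 pct x -29.7 33.2 y -102.1 99.0 z 106.1
```

View pics/scene_i6.png

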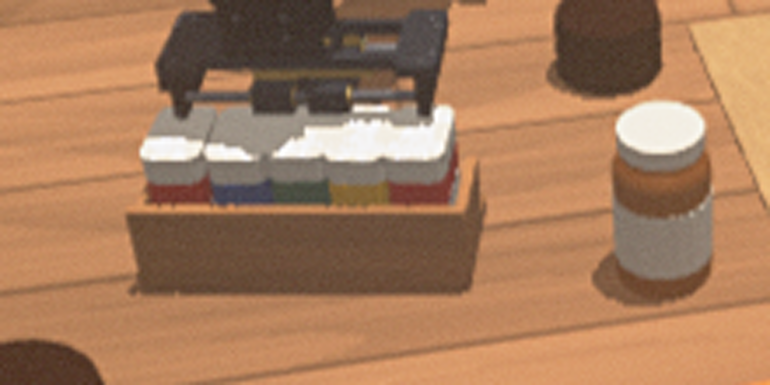

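```bash
python3 -m handwheel '[[[-1,0,-0.0015,0,0],[-1,0,0,0,0]]]'
python3 -m handwheel '[[[-1,0,-0.001,0,0],[-1,0,0,0,0]]]'
python3 -m handwheel '[[[-1,0,-0.001,0,0],[-1,0,0,0,0]]]'
```

```text
time: 24.52
position: [0.5629, -0.2194, 0.0438]
tcp_rot: [0.55, -0.444, 0.55, 0.444]
wrist_force: [-1.2, -0.4, 0.4]
width: 0.007
time: 24.78
position: [0.5638, -0.2196, 0.0438]
tcp_rot: [0.55, -0.444, 0.55, 0.444]
wrist_force: [-1.2, -0.5, 0.1]
width: 0.007
time: 25.02
position: [0.5646, -0.2198, 0.0438]
tcp_rot: [0.55, -0.444, 0.55, 0.444]
wrist_force: [-3.5, 0.7, 1.6]
width: 0.005
```

```bash
python3 -m handwheel '[[[-1,0,-0.001,0,0],[-1,0,0,0,0]]]'
python3 -m handwheel '[[[-1,0,-0.001,0,0],[-1,0,0,0,0]]]'
python3 -c "
from h import *
look('i7',('scene',))"
```

```text
time: 25.28
position: [0.5645, -0.2198, 0.0437]
tcp_rot: [0.55, -0.443, 0.551, 0.445]
wrist_force: [-9.3, 1.6, 7.1]
width: 0.007
time: 25.52
position: [0.5645, -0.2198, 0.0436]
tcp_rot: [0.55, -0.442, 0.551, 0.445]
wrist_force: [-15.8, 4.7, 11.7]
width: 0.002
t 25.52 pos [ 0.5645 -0.2198  0.0436] F [-15.8   4.7  11.7] w 0.2
tool x [-0.004  0.002 -1.   ] y [-0.977  0.212  0.005] z [0.212 0.977 0.001] q7 1.86
tcp local [-41.5  -0.3]
scene
1478 c [ 1.6 -2.5] size [206.   67.2] ang 89.8 pct x -29.1 33.3 y -102.7 99.0 z 106.1
```

There is a hard stop: the hand stays at -41.4 while the force climbs, so the tin is against the rail. I back off and look.

```bash
python3 -m handwheel '[[[-1,0,0.003,0,0],[-1,0,0.01,0,0],[-1,0,0.03,0,0],[-1,-0.02,0.04,0,0],[-1,-0.05,0.03,0,0],[-1,-0.05,0.03,0,0],[-1,-0.05,0.03,0,0],[-1,0,0.03,0,0],[-1,0,0,0,0]]]'
python3 -c "
from h import *
look('i8',('scene','top','wrist'))"
```

```text
time: 26.7
position: [0.3674, -0.1771, 0.2142]
tcp_rot: [0.551, -0.444, 0.549, 0.444]
wrist_force: [-0.4, 0.8, 0.3]
width: 0.008
t 26.7 pos [ 0.3674 -0.1771  0.2142] F [-0.4  0.8  0.3] w 0.7
tool x [ 0.003  0.002 -1.   ] y [-0.977  0.211 -0.003] z [0.211 0.977 0.002] q7 1.59
tcp local [-243.1   -1.6]
scene
1430 c [ 1.8 -2.5] size [205.2  68.6] ang 89.63 pct x -30.3 33.8 y -102.5 98.5 z 105.9
top
1977 c [ 0.6 -0.3] size [206.2  64.4] ang 89.98 pct x -30.5 31.4 y -99.9 100.5 z 107.3
wrist
```

View pics/scene_i8.png

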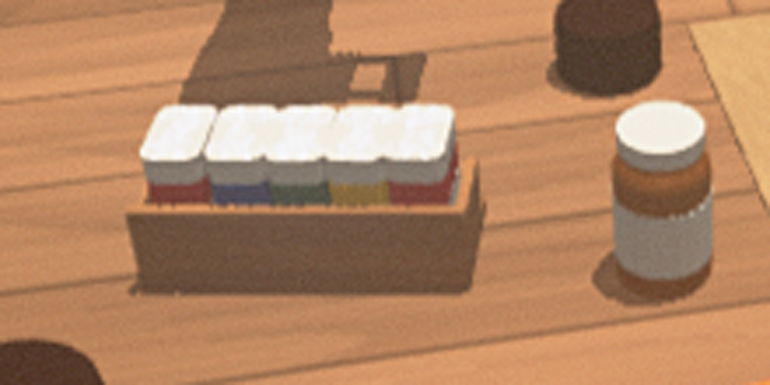

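View pics/top_i8.png

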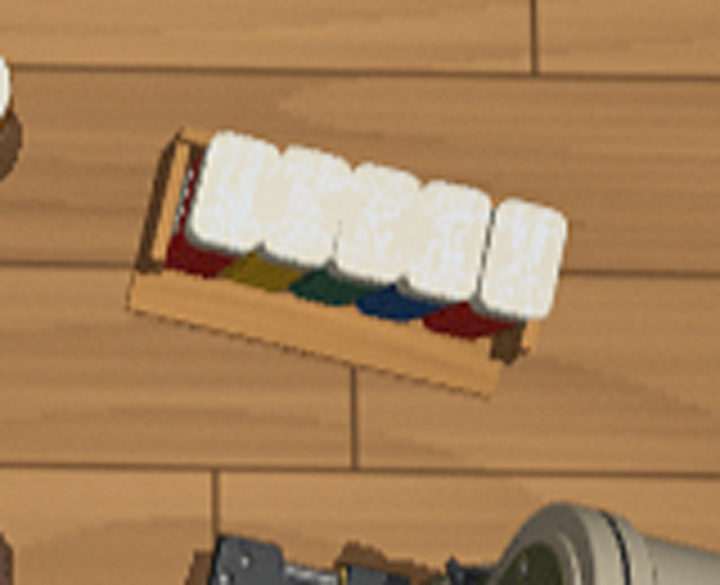

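View pics/wrist_i8.png

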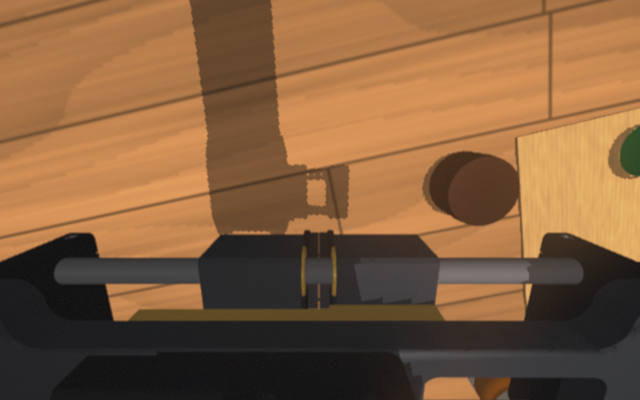

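The top view shows all five lids in one straight row, filling x 200–565 px of the crop. I check each tin and the bystanders in numbers.

Run:
```python
from h import *
s=manip.read_state()
p,d=manip.camera("top"); P=cloud("top",d); L=local(P)
w=(cv2.cvtColor(p,cv2.COLOR_RGB2HSV)[...,1]<110)&(d>0)&(P[...,2]>.098)&(P[...,2]<.12)
for n,c in zip("abgcd",(80,40,0,-38,-80)):
    m=w&(abs(L[...,1]-c)<14)&(abs(L[...,0])<50)
    z=P[m][:,2]*1000; A=np.c_[L[m],np.ones(m.sum())]; q=np.linalg.lstsq(A,z,rcond=None)[0]
    f,b=np.percentile(L[m][:,0],[1,99]); print(n,"x",f.round(1),b.round(1),"z",np.median(z).round(1),"tilt deg",np.degrees(q[:2]).round(1))
z0=np.load("top0.npz"); P0=cloud("top",z0["d"])
for n,(u0,u1,v0,v1,a,b) in dict(mug=(220,285,210,260,.06,.1),jar=(330,370,110,160,.11,.14),sugar=(320,370,210,260,.045,.07)).items():
    o=[]
    for Q in (P0,P):
        k=Q[v0:v1,u0:u1].reshape(-1,3); k=k[(k[:,2]>a)&(k[:,2]<b)]; o.append(k.mean(0)*1000)
    print(n,o[0].round(1),o[1].round(1))
```

```text
a x -31.1 31.0 z 107.2 tilt deg [0.8 0.9]
b x -29.9 31.9 z 107.2 tilt deg [-0.1  0.1]
g x -30.4 32.1 z 107.3 tilt deg [0.4 2.1]
c x -30.5 31.4 z 107.4 tilt deg [ 1. -0.]
d x -31.0 31.0 z 107.1 tilt deg [-0.4  0. ]
mug [412.7 264.5  77.5] [412.5 264.5  77.2]
jar [674.    9.4 123.4] [674.    9.6 123.7]
sugar [411.1  14.3  55.1] [411.   14.3  55.2]
```

Run:
```python
from h import *
for n in ("top","scene"):
  Zs=[]
  for i in range(4):
    p,d=manip.camera(n); Zs.append(d)
  P=cloud(n,np.median(Zs,0)); L=local(P)
  if n=="scene": L=L-[1.5,-2]
  w=(P[...,2]>.1)&(P[...,2]<.12)
  for t,c in zip("bgc",(40,0,-40)):
    m=w&(abs(L[...,1]-c)<14)&(abs(L[...,0])<26)
    z=P[m][:,2]*1000; A=np.c_[L[m],np.ones(m.sum())]; q=np.linalg.lstsq(A,z,rcond=None)[0]
    print(n,t,np.degrees(q[:2]).round(1),np.median(z).round(1))
print(manip.finish_job())
```

```text
top b [-0.1 -0.4] 107.4
top g [-0.4 -0.3] 107.3
top c [-0.1 -0.4] 107.3
scene b [ 0.1 -1. ] 106.0
scene g [-0.  -0.1] 106.0
scene c [0.1 0.1] 106.0
the job is handed in; nothing more can be done
None
```

The green tin is fully home in the middle of the row, against the back rail, and I have handed the job in at about 27 s of the 61 s.

- **Standing it up:** I took the tin by its lid end and let it swing upright over its base edge. That was done on the cardboard. I then carried it over, set it on the bare counter with the lid on top and let go.
- **Sliding it in:** I took it again across its thickness near the front edge and slid it between its neighbours. I let go and pushed it the rest of the way with closed fingers. It stopped hard against the rail at a measured wrist force of up to about 20 N.

**Last checks:**
- **Row:** all five tins are standing, with their fronts within about 1.2 mm of each other and the tops at equal height.
- **Tilt:** one reading gave the green tin 2.1°. Averaging four frames from each of two cameras gave under 0.5°, so I take the 2.1° as noise.
- **Bystanders:** the mug, jar and sugar moved by no more than 0.3 mm in the measurement, which is within its noise.
- **Robot:** the hand had moved well clear of everything before I handed in.

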